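# Clamp the 28 mm bush in the cam fixture and hold the lever on top of the cam

### The arm

A 6-joint arm with a two-finger parallel gripper is mounted at the origin on a cart in front of the work surface, level with it; the furniture and walls round the work are solid. World frame = base frame: x ahead of the robot, y to its left, z up, the work surface at z = 0. Lengths are in m, angles in degrees, forces in N, time in s.
With the tool pointing down it reaches from about 0.25 to 0.725 m from the base axis. Payload 9.7 kg.
Tool frame: the origin (TCP) lies at the very end of the fingers, on their centre line; the grasp point (between the pads) lies 19 mm behind it; z points along the fingers, y is the line along which they close (so a half turn about z gives the same grasp; the last joint's range is limited). The gripper opens to 85 mm and grips with 20 to 120 N. Pads are 22 mm wide; open, the fingers measure 114 mm over their backs; the gripper's body (76 mm by 85 mm) begins 54 mm behind the grasp point. The pads swing forward as they close: fully open they stand 13 mm farther back than shut.
Start: joints at [64.572, 4.979, 10.078, 95.1, 0, 90], TCP at [0.236, 0.497, 0.231] pointing down, gripper open.
Joint ranges: [-179.16, 179.16], [-48.56, 103.87], [-65.8, 70.77], [-126.05, 130.52], [-82.76, 87.17], [-180, 180]. Speed limits (degrees/s): [127.2, 127.2, 147.25, 180, 180, 180].

### API

Orientations are given as [roll, pitch, yaw] about the fixed x, y, z axes, in that order (R = Rz(yaw) Ry(pitch) Rx(roll)).
In Python, from workcell import bot, viewer, finder gives the robot as it stands. The module is installed in compiled form; this text tells all that it offers.
- The arm moves only by the shell command python3 -m inch 'ROWS' [FORCE]. ROWS is JSON, a list that holds one entry, the list of rows, each a list of 7 numbers: the opening in per cent of the stroke, from 0 (shut) to 100 (fully open), then the shift along the tool's x, y, z in mm, then the turn, a rotation vector about the tool's x, y, z in degrees. In form: [[[grip, tx, ty, tz, ax, ay, az], ...]]. A call has 1 to 8 rows; each row shifts and turns the commanded pose from where the row before left it, along the tool's axes as they then stand; what a row does not reach is not made up. A row lasts 1/8 s, in which the tool goes at most 62.5 mm and 10.7 degrees, less where a joint would pass 70% of its speed; a pose out of reach is approached as far as the arm can. A call with a gripper value outside its range is refused whole. The fingers move at their own pace and stop on an object; FORCE is the grip in N (left out, the last holds). Time passes only in rows, so rows that do not move let the fingers close. It gives the time, the measured TCP pose, the force, the opening and the grip force at its end, in the units of the state.
- bot.get_obs(): the state, without advancing time (a new reading comes with each control period).
- viewer.camera(name): name is "scene" or "top" or "wrist"; returns a dict with "pixels" (400x640x3 uint8, red, green, blue), "vfov" (degrees; the focal length in pixels is half the picture's height over the tangent of half this angle, whatever the lens; pixels are square), "cx", "cy" (the principal point, pixels), "R" (3x3) and "t" (3): a world point X has camera coordinates R X + t. Camera axes: x right, y down, z forward; pixel columns grow to the right and rows downward; lengths in m; the calibration is good to about 2 mm. A picture is of the moment at which its call begins. There is no depth.
- bot.job_done(): hands the job in; it is judged then, once.
Trained networks look in the newest picture that a camera, given by its name, has taken for a name from the list of things; names that differ only in an ending like _2 or _b are one class to them, and where a whole thing is asked for, a point or a joint stands for the part that bears it (a point fixed in the world has none). Each returns a list of dicts, best first, with "conf" (0 to 1); they miss things now and then, are a little off and sometimes report something else, mostly with a low value. They report only what shows in the picture. A call takes as long as a camera call.
- finder.outline_of(camera, thing): "pixels" (400x640 bool, what is visible of it) and "extent" ([centre column, centre row, width, height] in pixels, round what is visible of it).
- finder.mark_of(camera, thing): "position" ([column, row] in pixels: a listed point, or the origin of a listed thing).
The state is a dict: "time": time; "q": joint angles; "qd": joint speeds; "joint_efforts": joint torques, N m; "ee_pos": TCP position; "tcp_rot": TCP orientation; "wrist_force": force on the tool from outside, world axes, zero at the start; "torque": the same for the moment, N m; "opening": finger opening in m; "grasp_force": force on a finger pad.
Only numpy, scipy, OpenCV 4.12 (cv2) and the standard library are available. Lean on these libraries where they do the work, as an engineer would, in place of code of your own. Each camera call takes 0.05 s, during which the arm holds its last target. There are 200 camera calls.

### The job

From the four flange bushes lying on the bench take the one that measures 28 mm across its flange and stands 22 mm tall, stand it upright with its flange down in the vee of the cam clamp fixture and let go of it. Then swing the spring-return cam lever by its upright handle to the cam's highest point, where the arm points straight away from the vee in line with the jaw slide and the pad clamps the bush in the vee, not short of it and not past it where the clamp slackens again. The lever flies back when released, so finish while still holding the handle steady there; leave the other bushes, the caliper, the grease tin and the gauge block where they lie.

Things in the scene. Friction and masses are not known exactly. Their poses are not given: they have to be found in the camera images.
- fixture: steel cam clamp fixture, fixed to the bench: base plate 90 x 180 x 12 mm. Origin on the bench, z up, y along the clamping line: the vee lies towards -y, the cam and lever towards +y. The plate reaches from y = -108 to +72 mm and x = -45 to +45 mm; nothing on it but the lever stands higher than 56 mm.
- nest (a point): on the plate's upper face (12 mm above the bench), centre of the underside of a 28 mm bush seated in the vee; fixture frame [0, -62, 12] mm. The vee (90 degrees, open towards +y, 56 mm wide, walls 9 mm high above the plate) lies on its -y side. A 28 mm bush sticks out 13 mm above vee and pad.
- cam_pivot (a point): axis of the cam lever, at the plate's upper face; fixture frame [0, 26.5, 12] mm. The axis is vertical.
- cam (a joint): turn of the lever, rad: 0 at rest on its stop, where a return spring pulls it (0.2 N m at 0, 0.3 N m at 2.0); grows clockwise seen from above, other stop at 2.6. In the fixture frame the arm points at angle pi/2 + 2.0 - joint from +x. Highest lift at 2.0, arm along fixture +y. The jaw advances 7*(cos(joint - 2.0) - cos(2.0)) mm, so goes back past 2.0.
- lever: the lever's flat arm with its upright handle, turning with the cam; origin on the pivot axis at the plate's upper face, x along the arm, z up. Arm 14 mm wide, its top 38 mm above the bench.
- lever_handle (a point): middle of the lever's upright round handle, 100 mm from the pivot axis and 60 mm above the bench; black, 18 mm thick, from 41 to 80 mm above the bench. It revolves freely on its own pin, so the fingers need not turn with the arm.
- jaw_pad: dark steel pad 26 x 6 x 8 mm, top 9 mm above the plate, on two springs, facing the vee from its +y side; 7 mm clear of a seated bush while the lever rests. It pushes a bush a few mm off home into the vee, and presses a 28 mm bush with about 11 N at the cam's highest point; vee and pad are oiled, so it centres itself. A smaller bush would stay loose. Origin: the fixture's, carried along by the jaw.
- bush_28: the wanted bush: turned steel flange bush, 28 mm across the flange, 22 mm tall, 40 g; standing flange down, origin at the centre of its underside, z up. Take it 28 mm wide at any height.
- bush_32: look-alike, 32 mm across and 12 mm tall; origin at the centre of its underside
- bush_24: look-alike, 24 mm across and 30 mm tall; origin at the centre of its underside
- bush_22: look-alike in bronze, 22 mm across and 18 mm tall; origin at the centre of its underside
- caliper: bystander: digital caliper 71 x 232 x 18 mm lying on the right; origin at the centre of its underside, long along its y
- grease_tin: bystander: round tin 66 mm across, 34 mm tall; origin at the centre of its underside
- gauge_block_20: bystander: gauge block 9 x 30 x 20 mm; origin at the centre of its underside

How it is judged (in metres and radians):
On the way:
1. the 28 mm bush stands upright in the vee nest, let go, with the lever still open (horizontal distance between bush_28 and nest below 0.01 m and z of bush_28 in the frame of nest below 0.003 m and angle between bush_28's own z axis and vertical below 0.12 rad and contact force between the fingers and bush_28 below 0.1 N and value of joint cam below 0.8 rad), for 0.2 s.
At the end, for the whole second after the job is handed in: The fingers still hold the lever (more than 1 N) and keep it steady within 0.14 rad (8 degrees) of the cam's highest point; the 28 mm bush stands upright (0.08 rad) on the plate, seated in the vee within 3 mm, touched by nothing but the fixture, the pad pressing on it with more than 6 N (value of joint cam between 1.86 and 2.14 rad and velocity of joint cam between -0.1 and 0.1 rad/s and contact force between the fingers and lever above 1 N and contact force between jaw_pad and bush_28 above 6 N and horizontal distance between bush_28 and nest below 0.003 m and z of bush_28 in the frame of nest between -0.003 and 0.003 m and angle between bush_28's own z axis and vertical below 0.08 rad and contact force between the fingers and bush_28 below 0.1 N); the arm keeps its last pose, push and grip.
It fails at once if another bush is moved more than 30 mm (distance of any of bush_32, bush_24, bush_22 from where it was at the start of the episode above 0.03 m).
It fails at once if the caliper, grease tin or gauge block is moved more than 30 mm (distance of any of caliper, grease_tin, gauge_block_20 from where it was at the start of the episode above 0.03 m).
It also fails if it takes over 53 s, if anything falls off the work surface, if the arm or the gripper's body presses on something with over 40 N, if the wrist force passes 120 N, or if a joint passes its speed limit or range.

## Working session

There is one attempt and no reset: what is moved stays moved. The work goes in short steps, Python scripts to look and compute and a shell command to move; the robot and the scene stay as the last step left them, time stands still between calls to the robot, and variables do not carry over. Pictures are saved under pics/ and viewed, at most 12 in all, crops included, and the job is handed in when it is done.

```bash
mkdir -p pics
cat > h.py <<'E'
import numpy as np, cv2
from workcell import bot, viewer, finder
def ray(c,px):
    f=c["pixels"].shape[0]/2/np.tan(np.radians(c["vfov"])/2)
    R=np.array(c["R"]);t=np.array(c["t"])
    d=R.T@np.array([(px[0]-c["cx"])/f,(px[1]-c["cy"])/f,1]);return -R.T@t,d
def at(c,px,z):
    o,d=ray(c,px);return o+d*(z-o[2])/d[2]
def proj(c,X):
    f=c["pixels"].shape[0]/2/np.tan(np.radians(c["vfov"])/2)
    x=np.array(c["R"])@np.array(X)+np.array(c["t"]);return np.array([c["cx"],c["cy"]])+f*x[:2]/x[2]
def save(c,n): cv2.imwrite("pics/"+n,c["pixels"][:,:,::-1])
E
python3 - <<'E'
from h import *
np.set_printoptions(precision=3,suppress=True)
o=bot.get_obs();print(o["ee_pos"],o["tcp_rot"],o["opening"],o["time"])
H=dict(fixture=0,nest=.012,cam_pivot=.012,lever_handle=.06,bush_28=0,bush_32=0,bush_24=0,bush_22=0,caliper=0,grease_tin=0,gauge_block_20=0)
for n in ["top","scene"]:
    c=viewer.camera(n);save(c,n+"0.png");print(n,-np.array(c["R"]).T@c["t"],c["vfov"])
    for k,z in H.items():
        for m in finder.mark_of(n,k)[:2]: print(k,round(m["conf"],2),np.array(m["position"]),at(c,m["position"],z))
E
```

```text
[0.236 0.497 0.231] [-179.924   -0.001  154.57 ] 0.0855041205404953 0.0
top [0.261 0.054 1.267] 44.366591152350786
fixture 0.97 [263.6 204.2] [0.521 0.225 0.   ]
nest 0.61 [253.6 229.1] [0.451 0.244 0.012]
nest 0.35 [266.3 195.6] [0.542 0.218 0.012]
cam_pivot 0.96 [263.8 190.4] [0.555 0.226 0.012]
lever_handle 0.72 [223.5 205.6] [0.499 0.317 0.06 ]
bush_28 0.6 [340.4 243.5] [0.428 0.018 0.   ]
bush_28 0.57 [379.5 210.6] [ 0.52  -0.081  0.   ]
bush_32 0.6 [340.4 243.5] [0.428 0.018 0.   ]
bush_32 0.57 [379.5 210.6] [ 0.52  -0.081  0.   ]
bush_24 0.6 [340.4 243.5] [0.428 0.018 0.   ]
bush_24 0.57 [379.5 210.6] [ 0.52  -0.081  0.   ]
bush_22 0.6 [340.4 243.5] [0.428 0.018 0.   ]
bush_22 0.57 [379.5 210.6] [ 0.52  -0.081  0.   ]
caliper 0.77 [436.5 232.4] [ 0.471 -0.231  0.   ]
grease_tin 0.85 [390.1 171.6] [ 0.629 -0.106  0.   ]
gauge_block_20 0.42 [334.  181.1] [0.594 0.043 0.   ]
scene [-0.181 -0.558  0.599] 46.49457841399732
fixture 0.6 [268.  196.2] [0.52  0.227 0.   ]
nest 0.85 [243.8 202.8] [0.445 0.233 0.012]
nest 0.74 [264.  196.8] [0.497 0.216 0.012]
cam_pivot 0.6 [271.3 187.4] [0.544 0.238 0.012]
lever_handle 0.83 [235.8 168.3] [0.497 0.318 0.06 ]
lever_handle 0.28 [262.1 196. ] [0.442 0.159 0.06 ]
bush_28 0.69 [354.3 259. ] [ 0.453 -0.102  0.   ]
bush_28 0.61 [333.5 222. ] [0.534 0.02  0.   ]
bush_32 0.69 [354.3 259. ] [ 0.453 -0.102  0.   ]
bush_32 0.61 [333.5 222. ] [0.534 0.02  0.   ]
bush_24 0.69 [354.3 259. ] [ 0.453 -0.102  0.   ]
bush_24 0.61 [333.5 222. ] [0.534 0.02  0.   ]
bush_22 0.69 [354.3 259. ] [ 0.453 -0.102  0.   ]
bush_22 0.61 [333.5 222. ] [0.534 0.02  0.   ]
caliper 0.79 [412.8 282.3] [ 0.467 -0.234  0.   ]
grease_tin 0.82 [399.1 228.1] [ 0.611 -0.112  0.   ]
gauge_block_20 0.61 [343.4 208. ] [0.599 0.041 0.   ]
```

Run:
```python
from h import *
np.set_printoptions(precision=3,suppress=True)
a=cv2.imread("pics/top0.png")[150:280,190:470];b=cv2.imread("pics/scene0.png")[140:310,200:460]
cv2.imwrite("pics/t.png",cv2.resize(a,None,fx=2.8,fy=2.8,interpolation=cv2.INTER_CUBIC));cv2.imwrite("pics/s.png",cv2.resize(b,None,fx=3,fy=3,interpolation=cv2.INTER_CUBIC))
for n in ["top","scene"]:
    c=viewer.camera(n)
    for m in finder.outline_of(n,"bush_28"): print(n,round(m["conf"],2),np.array(m["extent"]),m["pixels"].sum())
    for m in finder.mark_of(n,"bush_28"): print(n,round(m["conf"],2),np.array(m["position"]),at(c,m["position"],0))
    for m in finder.outline_of(n,"lever_handle")[:1]: print(n,"lever",m["conf"],m["extent"])
```

```text
top 0.56 [339.9 240.2   9.7   7.7] 68
top 0.55 [341.6 203.4   9.4   8.5] 72
top 0.52 [388.3 239.1  11.8  12.4] 105
top 0.44 [382.5 209.4  12.7   6.5] 62
top 0.46 [339.7 241.4] [0.433 0.02  0.   ]
top 0.46 [380.8 209.7] [ 0.523 -0.084  0.   ]
top 0.43 [390.1 238.9] [ 0.447 -0.111  0.   ]
top lever 0.93 [247.2, 199.6, 59.9, 22.1]
scene 0.68 [356.4 258.9  15.7  15.7] 138
scene 0.52 [368.2 237.1  12.9  11.1] 91
scene 0.44 [308.1 236.4  12.9  18. ] 155
scene 0.43 [337.1 217.3  14.9  12.7] 135
scene 0.6 [246.7 203.2] [0.461 0.242 0.   ]
scene 0.56 [352.  261.3] [ 0.444 -0.103  0.   ]
scene 0.54 [303.9 243.1] [0.427 0.016 0.   ]
scene 0.47 [333.3 220.2] [0.54  0.025 0.   ]
scene 0.43 [366.5 238. ] [ 0.531 -0.077  0.   ]
scene lever 0.86 [258.7, 174.8, 51.2, 33.3]
```

View pics/t.png

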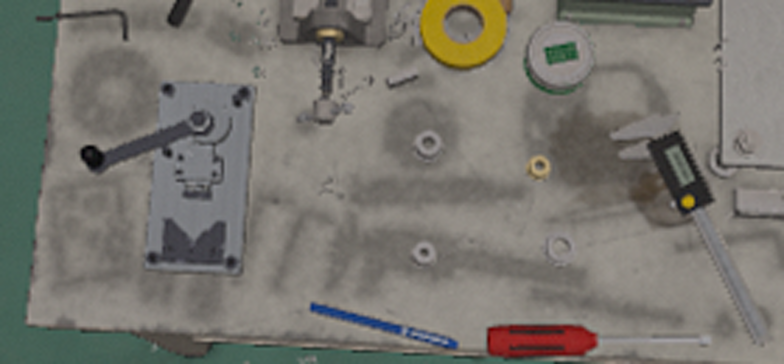

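View pics/s.png

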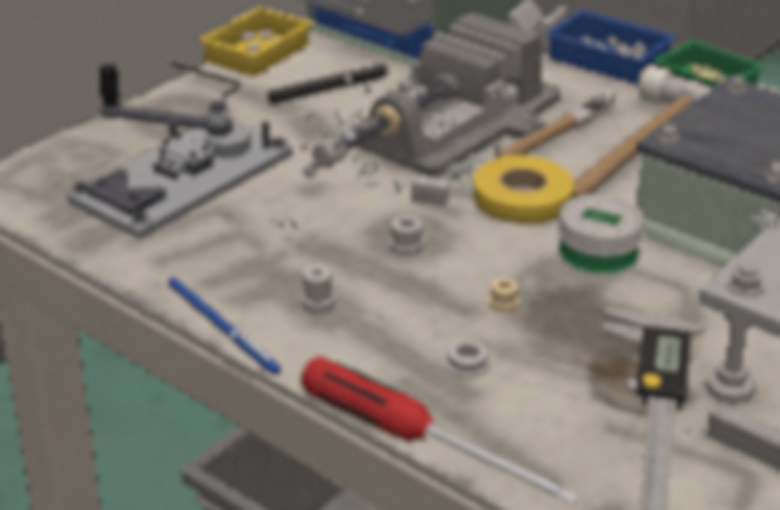

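The top crop shows the plain steel bush at crop (428,145), full image about (343,202), which is medium height and so bush_28. The tall one is bush_24 at (341,240), the flat ring is bush_32 at (390,239), and the bronze one is bush_22 at (383,209). The lever rests to the left of the fixture. The scene view agrees.

Run:
```python
from h import *
from scipy.optimize import least_squares
np.set_printoptions(precision=4,suppress=True)
T=viewer.camera("top");S=viewer.camera("scene")
for nm,a,b in [("b28",(341.6,203.4),(337.1,217.3)),("b24",(339.9,240.2),(308.1,236.4)),("b32",(388.3,239.1),(356.4,258.9))]:
    r=least_squares(lambda X:np.r_[proj(T,X)-a,proj(S,X)-b],[.5,0,.01]);print(nm,r.x,r.fun, at(T,a,.011))
# fixture outline
m=finder.outline_of("top","fixture")[0]
k=m["pixels"].astype(np.uint8);print(m["conf"],m["extent"],k.sum())
print(cv2.minAreaRect(np.argwhere(k)[:,::-1].astype(np.float32)))
for p in [(163,82),(256,84),(243,272),(145,270)]: print(at(T,(p[0]/2.8+190,p[1]/2.8+150),.012))
Rz=lambda y:np.array([[np.cos(y),-np.sin(y)],[np.sin(y),np.cos(y)]])
obs=[(T,p,q) for p,q in [((263.8,190.4),(0,26.5,12)),((253.6,229.1),(0,-62,12)),((223.5,205.6),(-90.9,-15.1,60)),((263.6,204.2),(0,0,0))]]
obs+=[(S,p,q) for p,q in [((243.8,202.8),(0,-62,12)),((271.3,187.4),(0,26.5,12)),((235.8,168.3),(-90.9,-15.1,60)),((268,196.2),(0,0,0))]]
obs+=[(T,(p[0]/2.8+190,p[1]/2.8+150),q) for p,q in [((163,82),(-45,72,12)),((256,84),(45,72,12)),((243,272),(45,-108,12)),((145,270),(-45,-108,12))]]
def F(v,q): q=np.array(q)/1e3;return np.r_[v[:2]+Rz(v[2])@q[:2],q[2]]
r=least_squares(lambda v:np.concatenate([proj(c,F(v,q))-p for c,p,q in obs]),[.52,.225,-1.65],loss="soft_l1")
print(r.x,np.degrees(r.x[2]));print(np.concatenate([proj(c,F(r.x,q))-p for c,p,q in obs]).reshape(-1,2))
for q in [(0,-62,12),(0,26.5,12),(-90.9,-15.1,60),(0,126.5,60)]: print(q,F(r.x,q))
```

```text
b28 [0.5356 0.016  0.0131] [ 1.5552 -1.4462 -1.8586  0.3705] [0.5319 0.0198 0.011 ]
b24 [0.4378 0.017  0.0111] [ 1.0522 -1.0543 -1.2518  0.2215] [0.435  0.0196 0.011 ]
b32 [ 0.4483 -0.1081  0.0052] [ 1.0737 -0.972  -1.1325  0.2348] [ 0.4447 -0.1046  0.011 ]
0.95 [250.5, 214.9, 62.2, 70.0] 2543
((248.88560485839844, 213.24520874023438), (60.57244110107422, 68.85691833496094), 2.385944128036499)
[0.5832 0.2696 0.012 ]
[0.5861 0.1817 0.012 ]
[0.408  0.1803 0.012 ]
[0.4048 0.2701 0.012 ]
[ 0.5146  0.2265 -1.5647] -89.65308788382353
[[-0.7474  5.2427]
 [ 6.8229 -0.1338]
 [-0.0542  0.1291]
 [-0.7784  2.2437]
 [ 4.2507 -0.33  ]
 [ 2.2677  1.684 ]
 [ 0.637  -0.1746]
 [-1.5121  0.8103]
 [-0.7915 -1.1881]
 [-0.0901 -0.2806]
 [-0.2533  0.4285]
 [-0.2562 -0.5921]]
(0, -62, 12) [0.4526 0.2262 0.012 ]
(0, 26.5, 12) [0.5411 0.2267 0.012 ]
(-90.9, -15.1, 60) [0.4989 0.3173 0.06  ]
(0, 126.5, 60) [0.6411 0.2273 0.06  ]
```

```bash
python3 -m inch '[[[100,0,0,0,0,0,-8.5],[100,0,0,0,0,0,-8.5],[100,0,0,0,0,0,-8.4],[100,-25,-40,4,0,0,0],[100,-25,-40,4,0,0,0],[100,-25,-40,4,0,0,0],[100,-25,-40,4,0,0,0],[100,-25,-40,4,0,0,0]]]' && python3 -m inch '[[[100,-25,-40,4,0,0,0],[100,-25,-40,4,0,0,0],[100,-25,-40,4,0,0,0],[100,-25,-40,4,0,0,0],[100,-25,-40,4,0,0,0],[100,-25,-40,4,0,0,0],[100,-23,-39,4,0,0,0],[100,0,0,0,0,0,0]]]'
python3 - <<'E'
from h import *
np.set_printoptions(precision=4,suppress=True)
c=viewer.camera("wrist");save(c,"w1.png");o=bot.get_obs();print(o["ee_pos"],o["tcp_rot"],-np.array(c["R"]).T@c["t"],c["vfov"])
for m in finder.outline_of("wrist","bush_28"): print(round(m["conf"],2),np.array(m["extent"]),m["pixels"].sum(),at(c,m["extent"][:2],.011))
for m in finder.mark_of("wrist","bush_28"): print(round(m["conf"],2),np.array(m["position"]),at(c,m["position"],0))
E
```

```text
time: 2.75
ee_pos: [0.3616, 0.2953, 0.2113]
tcp_rot: [180.0, 0.0, 180.0]
wrist_force: [1.4, -0.1, -0.6]
opening: 0.0852
grasp_force: 0.0
time: 3.75
ee_pos: [0.5346, 0.0153, 0.1824]
tcp_rot: [-180.0, -0.1, 179.8]
wrist_force: [-0.7, -0.7, -1.2]
opening: 0.0855
grasp_force: 0.0
[0.5341 0.0166 0.1828] [179.9931  -0.0568 179.8392] [0.4566 0.0158 0.3248] 69.24306455156196
0.82 [201.9  95.8  32.4  33. ] 649 [ 0.449  -0.1065  0.011 ]
0.68 [231.5 165.2  19.8  25.3] 367 [ 0.5213 -0.0832  0.011 ]
0.6 [324.4  78.3  21.2  26.8] 464 [0.4327 0.019  0.011 ]
0.59 [322.7 178.5  23.4  29.4] 463 [0.5367 0.0172 0.011 ]
0.93 [325.1  78.7] [0.4323 0.0199 0.    ]
0.91 [232.  162.1] [ 0.52   -0.0857  0.    ]
0.71 [204.4  94.3] [ 0.4472 -0.108   0.    ]
0.69 [322.2 173.9] [0.534  0.0166 0.    ]
0.64 [344.9 225.5] [0.5985 0.0441 0.    ]
```

View pics/w1.png

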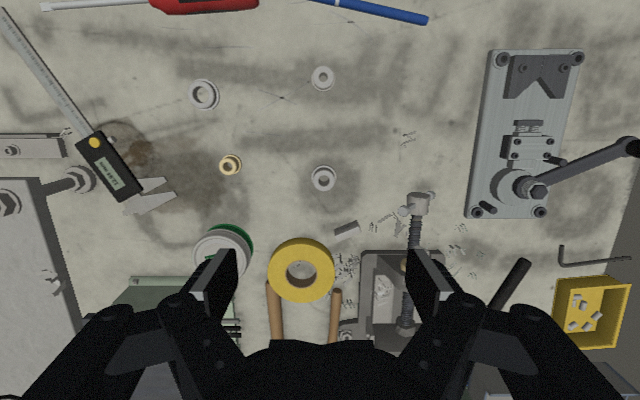

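The wrist view shows the wanted bush at (322,178), the taller 24 mm bush at (323,78), and the fixture at upper right. I'll go down and take another look.

```bash
python3 -m inch '[[[80,0,0,30,0,0,0],[80,0,0,30,0,0,0],[80,0,0,30,0,0,0],[80,0,0,22,0,0,0],[80,0,0,0,0,0,0]]]'
python3 - <<'E'
from h import *
np.set_printoptions(precision=4,suppress=True)
c=viewer.camera("wrist");save(c,"w2.png");o=bot.get_obs();print(o["ee_pos"],o["tcp_rot"])
for m in finder.outline_of("wrist","bush_28"): print(round(m["conf"],2),np.array(m["extent"]),at(c,m["extent"][:2],.011),at(c,m["extent"][:2],.022))
for m in finder.mark_of("wrist","bush_28"): print(round(m["conf"],2),np.array(m["position"]),at(c,m["position"],0))
E
```

```text
time: 4.53
ee_pos: [0.5326, 0.0186, 0.0702]
tcp_rot: [180.0, -0.1, -179.9]
wrist_force: [0.4, -0.4, 0.4]
opening: 0.0685
grasp_force: 0.0
[0.5334 0.0185 0.0716] [ 179.9951   -0.0253 -179.9482]
0.93 [181.9 199.2  35.2  34.6] [ 0.5218 -0.0833  0.011 ] [ 0.5181 -0.0777  0.022 ]
0.88 [322.4 219.3  33.1  43. ] [0.5374 0.0198 0.011 ] [0.5329 0.0198 0.022 ]
0.87 [318.9  68.   38.1  45.4] [0.433  0.0172 0.011 ] [0.4342 0.0173 0.022 ]
0.83 [132.8  92.   52.7  51.9] [ 0.4477 -0.1049  0.011 ] [ 0.4481 -0.0982  0.022 ]
0.84 [320.3  72.3] [0.4345 0.0181 0.    ]
0.8 [185.9 195. ] [ 0.522  -0.0853  0.    ]
0.79 [319.9 212.9] [0.5365 0.0179 0.    ]
0.78 [134.6  91.9] [ 0.4472 -0.1104  0.    ]
```

View pics/w2.png

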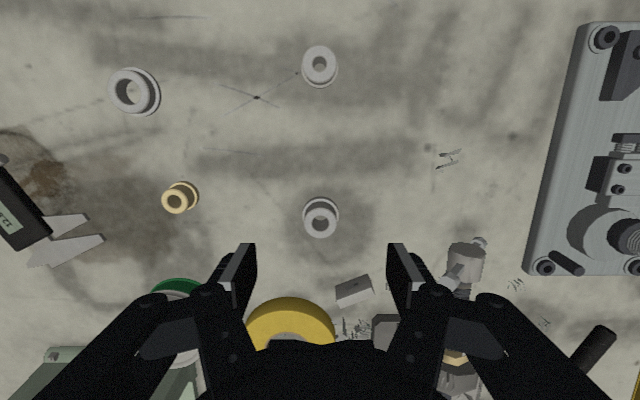

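The lower view has the bush at (321,216), about (0.5365, 0.0185), so I'll descend and grip it. The opening will confirm 28 mm.

```bash
python3 -m inch '[[[80,-3,0,20,0,0,0],[80,0,0,20,0,0,0],[80,0,0,20,0,0,0],[80,0,0,0,0,0,0],[20,0,0,0,0,0,0],[20,0,0,0,0,0,0],[20,0,0,0,0,0,0],[20,0,0,0,0,0,0]]]' 30; python3 -m inch '[[[20,0,0,0,0,0,0],[20,0,0,0,0,0,0]]]'
```

```text
time: 5.68
ee_pos: [0.5377, 0.0176, 0.0127]
tcp_rot: [180.0, 0.1, 180.0]
wrist_force: [-1.4, 0.1, 4.9]
opening: 0.0268
grasp_force: 29.2
time: 5.92
ee_pos: [0.5377, 0.0176, 0.0127]
tcp_rot: [180.0, 0.1, 180.0]
wrist_force: [-0.3, 0.4, 5.5]
opening: 0.0263
grasp_force: 29.2
```

```bash
python3 -m inch '[[[20,0,0,-25,0,0,0],[20,0,0,-40,0,0,0],[20,0,0,-40,0,0,0],[20,0,0,0,0,0,0]]]'
python3 - <<'E'
from h import *
np.set_printoptions(precision=4,suppress=True)
print([bot.get_obs()["opening"] for _ in range(4)])
S=viewer.camera("scene");T=viewer.camera("top");
for n in ["scene","top"]:
  for m in finder.outline_of(n,"bush_28"): print(n,round(m["conf"],2),np.array(m["extent"]))
print(proj(S,bot.get_obs()["ee_pos"]))
W=viewer.camera("wrist")
for n in ["fixture","nest","cam_pivot","lever_handle"]:
  for m in finder.mark_of("wrist",n)[:2]: print(n,round(m["conf"],2),m["position"],at(W,m["position"],{"fixture":0,"lever_handle":.06}.get(n,.012)))
x,y=map(int,proj(S,bot.get_obs()["ee_pos"]))
a=S["pixels"][y-55:y+45,x-60:x+60,::-1];b=W["pixels"][:,:,::-1]
cv2.imwrite("pics/p3.png",cv2.resize(np.hstack([cv2.resize(a,(480,400),interpolation=cv2.INTER_CUBIC),b[:,200:520]]),(800,400)))
save(W,"w3.png")
E
```

```text
time: 6.42
ee_pos: [0.5387, 0.0176, 0.1202]
tcp_rot: [180.0, 0.4, 180.0]
wrist_force: [0.1, 0.3, -1.2]
opening: 0.0261
grasp_force: 29.6
[0.02610560631416276, 0.02610560631416276, 0.02610560631416276, 0.02610560631416276]
scene 0.61 [306.3 236.9  10.4  13.1]
scene 0.56 [337.4 176.8  13.1  17.5]
scene 0.46 [356.1 262.3  18.4  11. ]
scene 0.39 [367.9 237.4  12.3   8.6]
top 0.21 [248.4 199.   60.   17. ]
[335.325  178.5849]
fixture 0.57 [554.7, 167.4] [0.5136 0.2291 0.    ]
nest 0.62 [583.2, 93.2] [0.4506 0.2273 0.012 ]
nest 0.52 [209.4, 175.1] [ 0.518  -0.0795  0.012 ]
cam_pivot 0.87 [556.5, 200.6] [0.5413 0.2283 0.012 ]
```

View pics/p3.png

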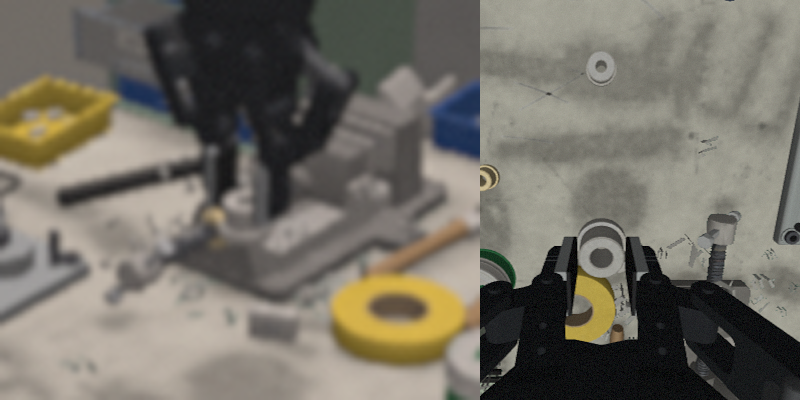

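The right-hand view shows the bush upright between the pads, and the left one shows it lifted clear. Scene-view proportions say the bush still on the bench is narrower and taller, so the one in the gripper is the 28 mm bush. Next I'll move beside the fixture and measure it.

```bash
python3 -m inch '[[[20,15,25,0,0,0,0],[20,15,25,0,0,0,0],[20,15,25,0,0,0,0],[20,15,25,0,0,0,0],[20,15,25,0,0,0,0],[20,10,15,0,0,0,0],[20,0,0,0,0,0,0]]]'
python3 - <<'E'
from h import *
np.set_printoptions(precision=4,suppress=True)
W=viewer.camera("wrist");save(W,"w4.png");print(bot.get_obs()["ee_pos"])
for n in ["fixture","nest","cam_pivot","lever_handle","jaw_pad"]:
  for m in finder.mark_of("wrist",n)[:2]: print(n,round(m["conf"],2),m["position"],at(W,m["position"],{"fixture":0,"jaw_pad":0,"lever_handle":.06}.get(n,.012)))
E
```

```text
time: 7.75
ee_pos: [0.4516, 0.1582, 0.1162]
tcp_rot: [-180.0, 0.0, -179.9]
wrist_force: [0.1, -1.3, -0.5]
opening: 0.0261
grasp_force: 29.6
[0.452  0.1577 0.1163]
nest 0.56 [399.0, 194.9] [0.4516 0.2279 0.012 ]
cam_pivot 0.75 [394.7, 282.7] [0.5426 0.2313 0.012 ]
lever_handle 0.73 [529.1, 270.3] [0.4982 0.3215 0.06  ]
lever_handle 0.38 [78.6, 255.9] [ 0.4863 -0.0286  0.06  ]
```

View pics/w4.png

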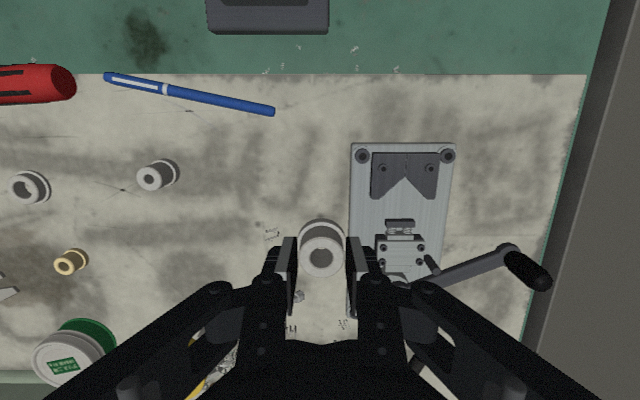

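Run:
```python
from h import *
np.set_printoptions(precision=4,suppress=True)
W=viewer.camera("wrist");o=bot.get_obs();print(o["ee_pos"],o["tcp_rot"])
for n,p,z in [("c1",(352,143.5),.012),("c2",(456,143.5),.012),("apex",(403.5,178),.021),("mouthR",(437,198.5),.021),("mouthL",(371,198.5),.021),("bushtop",(320,259),.126)]: print(n,at(W,p,z))
a=W["pixels"][135:275,290:480,::-1];cv2.imwrite("pics/w4c.png",cv2.resize(a,(760,560),interpolation=cv2.INTER_CUBIC))
```

```text
[0.4523 0.1571 0.1162] [-179.9946   -0.0052  179.9228]
c1 [0.4069 0.1833 0.012 ]
c2 [0.4069 0.2712 0.012 ]
apex [0.4346 0.2268 0.021 ]
mouthR [0.4529 0.2573 0.021 ]
mouthL [0.4528 0.2003 0.021 ]
bushtop [0.451  0.1567 0.126 ]
```

View pics/w4c.png

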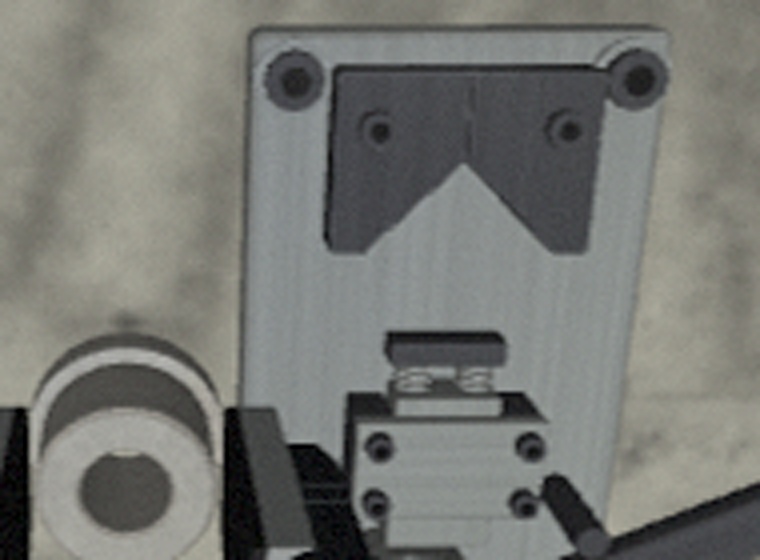

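The crop shows the vee apex at (405.8,175.8) and the plate end corners at (353.8,142) and (456.3,143). That puts the nest at about (0.452, 0.228), so I'll carry the bush there, 2 mm off towards the pad.

```bash
python3 -m inch '[[[20,-3,20,0,0,0,0],[20,0,20,0,0,0,0],[20,0,20,0,0,0,0],[20,0,11,0,0,0,0],[20,0,0,25,0,0,0],[20,0,0,25,0,0,0],[20,0,0,20,0,0,0],[20,0,0,0,0,0,0]]]'
python3 - <<'E'
from h import *
np.set_printoptions(precision=4,suppress=True)
W=viewer.camera("wrist");save(W,"w5.png");print(bot.get_obs()["ee_pos"])
a=W["pixels"][90:330,200:520,::-1];cv2.imwrite("pics/w5c.png",cv2.resize(a,(800,600),interpolation=cv2.INTER_CUBIC))
E
```

```text
time: 9.1
ee_pos: [0.4541, 0.2284, 0.0449]
tcp_rot: [-179.9, -0.1, 180.0]
wrist_force: [-0.4, -0.4, 0.1]
opening: 0.0261
grasp_force: 29.7
[0.4547 0.2287 0.0461]
```

View pics/w5c.png

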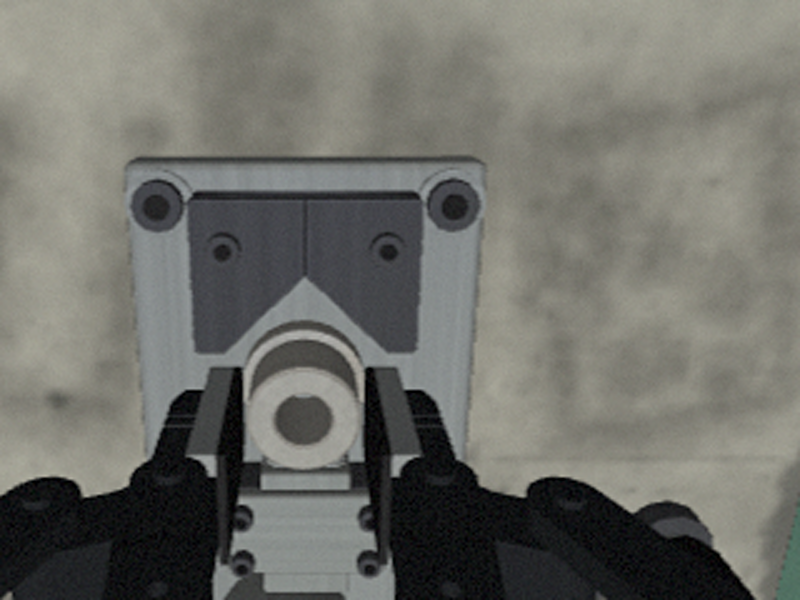

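Run:
```python
from h import *
np.set_printoptions(precision=4,suppress=True)
W=viewer.camera("wrist");P=lambda x,y:(x/2.5+200,y/2.5+90)
for n,p,z in [("apex",P(305,277),.021),("c1",P(128,160),.012),("c2",P(484,160),.012),("bush far bottom edge",P(304,322),.0334+.002),("bush top centre",P(303,419),.0554)]: print(n,at(W,p,z))
```

```text
apex [0.4335 0.2294 0.021 ]
c1 [0.4063 0.1861 0.012 ]
c2 [0.4063 0.2732 0.012 ]
bush far bottom edge [0.4394 0.2292 0.0354]
bush top centre [0.4529 0.229  0.0554]
```

```bash
python3 -m inch '[[[20,-1.5,0,8,0,0,0],[20,0,0,8,0,0,0],[20,0,0,4,0,0,0],[20,0,0,0,0,0,0]]]'
```

```text
time: 9.7
ee_pos: [0.4563, 0.2284, 0.0259]
tcp_rot: [-180.0, -0.0, 180.0]
wrist_force: [0.6, 0.3, -0.2]
opening: 0.026
grasp_force: 29.7
```

```bash
python3 -m inch '[[[20,0,0,1,0,0,0],[20,0,0,0,0,0,0]]]';python3 -m inch '[[[20,0,0,1,0,0,0],[20,0,0,0,0,0,0]]]'
```

```text
time: 9.95
ee_pos: [0.4566, 0.2286, 0.0254]
tcp_rot: [180.0, 0.0, 180.0]
wrist_force: [-0.4, 0.5, 0.7]
opening: 0.0263
grasp_force: 29.7
time: 10.2
ee_pos: [0.4567, 0.2287, 0.0247]
tcp_rot: [180.0, 0.0, 180.0]
wrist_force: [-1.6, -0.3, 2.8]
opening: 0.0263
grasp_force: 30.1
```

```bash
python3 -m inch '[[[40,0,0,0,0,0,0],[55,0,0,0,0,0,0],[60,0,0,0,0,0,0],[60,0,0,0,0,0,0],[60,0,0,-10,0,0,0],[60,0,0,-30,0,0,0],[60,0,0,-50,0,0,0],[60,0,0,0,0,0,0]]]'
python3 - <<'E'
from h import *
np.set_printoptions(precision=4,suppress=True)
W=viewer.camera("wrist");save(W,"w6.png");print(bot.get_obs()["ee_pos"])
for n in ["nest","cam_pivot","lever_handle","bush_28"]:
  for m in finder.mark_of("wrist",n)[:2]: print(n,round(m["conf"],2),m["position"],at(W,m["position"],{"lever_handle":.06}.get(n,.012)))
cv2.imwrite("pics/w6c.png",W["pixels"][:,:,::-1])
E
```

```text
time: 11.2
ee_pos: [0.4584, 0.2295, 0.119]
tcp_rot: [179.8, 0.4, 180.0]
wrist_force: [0.4, -0.1, -0.6]
opening: 0.051
grasp_force: 0.0
[0.4576 0.2291 0.1166]
nest 0.72 [319.9, 186.8] [0.4525 0.229  0.012 ]
cam_pivot 0.64 [321.9, 271.4] [0.5396 0.2309 0.012 ]
lever_handle 0.89 [436.8, 257.9] [0.4966 0.3208 0.06  ]
bush_28 0.9 [10.1, 247.5] [ 0.5128 -0.0675  0.012 ]
bush_28 0.63 [319.6, 190.6] [0.456  0.2287 0.012 ]
```

View pics/w6c.png

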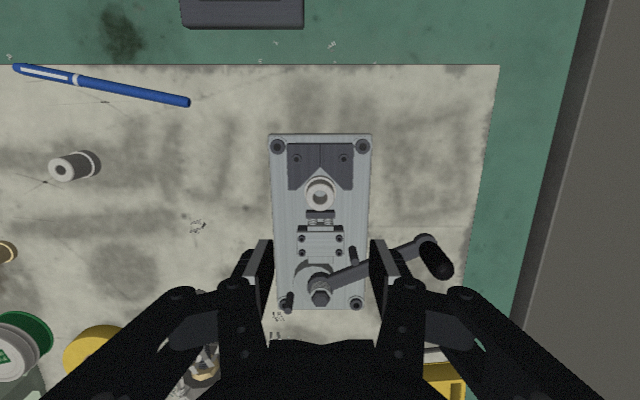

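The bush stands in the vee at (320,193), about 3 mm off home, and the lever is open with its handle at (437,258), about (0.499, 0.3195). Now for the handle.

```bash
python3 -m inch '[[[70,-10,22,0,0,0,0],[70,-10,23,0,0,0,0],[70,-10,23,0,0,0,0],[70,-11,22,0,0,0,0],[70,0,0,0,0,0,0]]]'
python3 - <<'E'
from h import *
np.set_printoptions(precision=4,suppress=True)
W=viewer.camera("wrist");save(W,"w7.png");print(bot.get_obs()["ee_pos"])
for n in ["lever_handle"]:
  for m in finder.mark_of("wrist",n)[:2]: print(n,round(m["conf"],2),m["position"],at(W,m["position"],.06))
cv2.imwrite("pics/w7c.png",W["pixels"][100:,160:480,::-1])
E
```

```text
time: 12.08
ee_pos: [0.4974, 0.3193, 0.1126]
tcp_rot: [-179.9, -0.1, -180.0]
wrist_force: [-1.2, -0.2, 0.2]
opening: 0.0599
grasp_force: 0.0
[0.4971 0.3186 0.1129]
lever_handle 0.55 [322.6, 219.5] [0.4997 0.3205 0.06  ]
```

View pics/w7c.png

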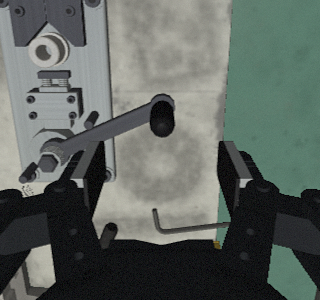

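The handle top is centred between the fingers, at about (322,219) in the full image. I'll descend and grip it.

```bash
python3 -m inch '[[[70,-2,1,20,0,0,0],[70,0,0,25,0,0,0],[70,0,0,21,0,0,0],[70,0,0,0,0,0,0],[5,0,0,0,0,0,0],[5,0,0,0,0,0,0],[5,0,0,0,0,0,0],[5,0,0,0,0,0,0]]]' 60; python3 -m inch '[[[5,0,0,0,0,0,0],[5,0,0,0,0,0,0]]]'
```

```text
time: 13.18
ee_pos: [0.5, 0.3198, 0.0493]
tcp_rot: [180.0, 0.1, 180.0]
wrist_force: [-0.3, -1.0, 6.7]
opening: 0.0157
grasp_force: 58.6
time: 13.42
ee_pos: [0.5, 0.3199, 0.0493]
tcp_rot: [180.0, 0.1, 180.0]
wrist_force: [-1.1, -0.6, 6.6]
opening: 0.016
grasp_force: 58.7
```

Run:
```python
import numpy as np
a=np.radians(np.linspace(114.2,0,17));p=100*np.c_[np.cos(a),np.sin(a)]
d=np.diff(p,axis=0);print(np.round(np.c_[-d[:,0],d[:,1]],1).tolist())
```

```text
[[-11.7, 4.4], [-12.1, 2.9], [-12.4, 1.4], [-12.4, -0.2], [-12.3, -1.7], [-12.0, -3.2], [-11.5, -4.7], [-10.9, -6.1], [-10.0, -7.4], [-9.0, -8.6], [-7.9, -9.6], [-6.6, -10.5], [-5.3, -11.3], [-3.8, -11.9], [-2.3, -12.2], [-0.8, -12.4]]
```

```bash
python3 -m inch '[[[5,-11.7,4.4,0,0,0,0],[5,-12.1,2.9,0,0,0,0],[5,-12.4,1.4,0,0,0,0],[5,-12.4,-0.2,0,0,0,0],[5,0,0,0,0,0,0]]]'
```

```text
time: 14.05
ee_pos: [0.5491, 0.3287, 0.0493]
tcp_rot: [179.9, 0.1, 180.0]
wrist_force: [-1.6, 1.6, 7.0]
opening: 0.0158
grasp_force: 58.9
```

```bash
python3 -m inch '[[[5,-12.3,-1.7,0,0,0,0],[5,-12,-3.2,0,0,0,0],[5,-11.5,-4.7,0,0,0,0],[5,-10.9,-6.1,0,0,0,0],[5,0,0,0,0,0,0]]]'; python3 -m inch '[[[5,-10,-7.4,0,0,0,0],[5,-9,-8.6,0,0,0,0],[5,-7.9,-9.6,0,0,0,0],[5,-6.6,-10.5,0,0,0,0],[5,0,0,0,0,0,0]]]'
```

```text
time: 14.68
ee_pos: [0.596, 0.313, 0.0494]
tcp_rot: [179.9, 0.1, 180.0]
wrist_force: [-0.9, 3.2, 4.5]
opening: 0.0157
grasp_force: 58.8
time: 15.3
ee_pos: [0.6299, 0.2764, 0.0494]
tcp_rot: [179.9, 0.2, 179.9]
wrist_force: [3.5, 5.1, 4.6]
opening: 0.0161
grasp_force: 58.8
```

```bash
python3 -m inch '[[[5,-5.3,-11.3,0,0,0,0],[5,-3.8,-11.9,0,0,0,0],[5,0,0,0,0,0,0]]]'
python3 - <<'E'
from h import *
from scipy.optimize import least_squares
np.set_printoptions(precision=4,suppress=True)
e=bot.get_obs()["ee_pos"][:2]
P=np.array([(.5,.3199),(.5491,.3287),(.596,.313),(.6299,.2764),e])
r=least_squares(lambda c:np.r_[np.hypot(*(P-c).T)-.1],[.541,.2285]);print(e,r.x,r.fun,np.degrees(np.arctan2(*(P-r.x).T[::-1])))
W=viewer.camera("wrist")
for n in ["cam_pivot","lever_handle","nest","fixture"]:
  for m in finder.mark_of("wrist",n)[:2]: print(n,round(m["conf"],2),m["position"],at(W,m["position"],{"lever_handle":.06,"fixture":0}.get(n,.012)))
save(W,"w8.png")
E
```

```text
time: 15.68
ee_pos: [0.6389, 0.2531, 0.0494]
tcp_rot: [179.9, 0.2, 179.9]
wrist_force: [4.0, 3.8, 4.8]
opening: 0.016
grasp_force: 58.9
[0.6389 0.2531] [0.5418 0.229 ] [ 0.0001 -0.     -0.      0.      0.    ] [114.7068  85.825   57.1789  28.2872  13.925 ]
lever_handle 0.83 [321.0, 258.5] [0.6368 0.2533 0.06  ]
fixture 0.81 [278.6, 17.5] [0.5137 0.2288 0.    ]
```

The circle fit puts the pivot at (0.5418, 0.2290) with under 0.1 mm residual, and a start angle of 114.7° (joint 0) means the end angle is about 0.1°. There are 13.9° left to turn.

```bash
python3 -m inch '[[[5,-2.2,-11.9,0,0,0,0],[5,-0.7,-12,0,0,0,0],[5,0,0,0,0,0,0],[5,0,0,0,0,0,0]]]'
python3 - <<'E'
from h import *
np.set_printoptions(precision=4,suppress=True)
o=bot.get_obs();e=o["ee_pos"];print(e,np.degrees(np.arctan2(e[1]-.229,e[0]-.5418)),o["qd"])
for n in ["scene","wrist","top"]: save(viewer.camera(n),n+"9.png")
s=cv2.imread("pics/scene9.png")[130:230,210:330];w=cv2.imread("pics/wrist9.png")[0:330,160:480]
cv2.imwrite("pics/f.png",np.hstack([cv2.resize(s,(480,400),interpolation=cv2.INTER_CUBIC),cv2.resize(w,(320,400))]))
E
```

```text
time: 16.42
ee_pos: [0.6418, 0.2296, 0.0495]
tcp_rot: [179.9, 0.2, 180.0]
wrist_force: [6.6, 2.8, 4.3]
opening: 0.0159
grasp_force: 58.8
[0.6418 0.2296 0.0495] 0.33684401386865226 [ 0.0819  0.0388 -0.0161 -0.0476  0.0515  0.0387]
```

View pics/f.png

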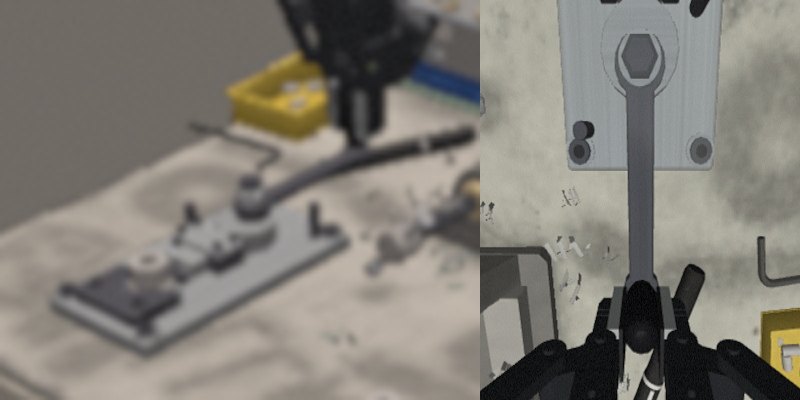

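The lever points straight along the jaw slide, the bush stands in the vee against the pad, and the handle is gripped and steady. I'm handing the job in.

```bash
python3 -c "
from workcell import bot
print(bot.job_done())"
```

```text
the job is handed in; nothing more can be done
None
```

I handed the job in with the 28 mm bush upright in the vee and the lever held about 0.3° from the cam's highest point; no verdict came back, and pad force and bush seating were checked only by camera.

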